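# Load the spare battery pack and start charging it

## Task

Take the spare battery pack from the plywood stand, set it down upright on the rubber mat and let go, take it again by its two ends, and lower it gently, without dropping it, into the one empty charging bay so that it sits flat on the bay's floor. Then press these keys one at a time, each fully down and let up again before the next: first the small round key in front of the bay you have just filled, then the long bar key on the panel, then the large round key on the panel. Press no key before the pack is in its bay, never press any other key, and leave the other packs and everything else on the bench where they are.

Things in the scene. Friction and masses are not known exactly. Their poses are not given: they have to be found in the camera images.
- dock: the charging dock: dark steel base plate 190 x 280 x 12 carrying the three bays in a row along its y. Origin: on the bench, under the middle bay; its x points to the back of the bays, away from their keys.
- bay_a: one of three alike bays (order on the dock varies; 85 mm apart). Origin: underside centre, 12 mm above the bench; its x points away from its key. Floor 8 mm above the origin. Side walls at y = +/-24.3 to 30.3 mm, 58 long, 70 mm high (18 mm above a seated pack): no finger fits beside a pack's long sides.
- bay_b: like bay_a. In every bay the ends (+x, -x) are open but for lips at x = +/-34.2 to 38.2 mm, 13 mm above the origin. A pack seats flat on the floor between lips and walls (about 2 mm play all round), long axis along the bay's x, and can be held there by its two 44 mm wide ends.
- bay_c: like bay_a. Each bay's own key lies in front of it, at x = -92 mm. The bay with no pack in it is the empty one.
- pack_1: battery pack, a plain black rectangular block 64 (its x) x 44 (its y) x 44 high, 0.25 to 0.5 kg, grey plate on top; symmetrical, either way round is the same. Origin: centre of its underside. The three packs are identical: two stand in bays at the start, one (the spare) in the plywood stand.
- pack_2: like pack_1.
- pack_3: like pack_1; at the start it is the spare in the plywood stand.
- stand: fixed plywood spares stand. Origin: on the bench, centre. Floor plate 92 (x) x 56 (y) x 6 mm; the spare stands on it, long axis along x. End walls at x = +/-35.5 to 45.5 mm, 54 mm high (4 mm above the pack), cover the pack's ends; its long sides are open, so it can only be taken by them (44 mm apart).
- mat: grey rubber mat fixed on the bench, 100 (x) x 140 (y) x 3 mm, free for setting things down. Origin: underside centre.
- panel: the control panel, a low grey box 200 (x) x 80 (y) x 30 high fixed on the bench, three white spring keys on its top. Origin: underside centre.
- bay_a_key_top (a point): top centre of the small round key (18 mm across) that belongs to bay_a; sits 31 mm above the bench when up and stands 9 mm out of its 36 mm square black housing; pressed straight down.  The point moves with the key: 6 mm of travel, springs back; about 0.6 N to start it, about 5 N fully down.
- bay_b_key_top (a point): top centre of the small round key (18 mm across) that belongs to bay_b; sits 31 mm above the bench when up and stands 9 mm out of its 36 mm square black housing; pressed straight down.  The point moves with the key: 6 mm of travel, springs back; about 0.6 N to start it, about 5 N fully down.
- bay_c_key_top (a point): top centre of the small round key (18 mm across) that belongs to bay_c; sits 31 mm above the bench when up and stands 9 mm out of its 36 mm square black housing; pressed straight down.  The point moves with the key: 6 mm of travel, springs back; about 0.6 N to start it, about 5 N fully down.
- bar_key_top (a point): top centre of the long bar key (12 x 40 mm, long side across the panel) on the panel; top 49 mm above the bench when up, 9 mm out of its 44 x 54 mm black block. The three blocks stand in any order in a row along the panel's x, 60 mm apart. The point moves with the key: 6 mm of travel, springs back; about 0.6 N to start it, about 5 N fully down.
- round_key_top (a point): top centre of the large round key (26 mm across) on the panel; top 49 mm above the bench when up, 9 mm out of its 44 x 54 mm black block. The three blocks stand in any order in a row along the panel's x, 60 mm apart. The point moves with the key: 6 mm of travel, springs back; about 0.6 N to start it, about 5 N fully down.
- square_key_top (a point): top centre of the square key (24 x 24 mm) on the panel; top 49 mm above the bench when up, 9 mm out of its 44 x 54 mm black block. The three blocks stand in any order in a row along the panel's x, 60 mm apart. The point moves with the key: 6 mm of travel, springs back; about 0.6 N to start it, about 5 N fully down.
- jar: glass jar with steel lid, 48 across, 70 high, left of the dock; bystander. Origin: underside centre.
- file: flat file with wooden handle, 255 long, 24 high, lying right of the panel along its x; bystander. Origin: underside, near the middle.
- sanding_block: cork sanding block 80 x 50 x 26; bystander. Origin: underside centre.
- screwdriver: screwdriver lying on the bench, 190 long, handle about 30 thick, behind the dock; bystander.
- offcut: dark wood offcut 60 x 34 x 18 beside the mat; bystander. Origin: underside centre.
Mind the look-alikes: they are no part of the job. Leave any green, pink or yellow look-alike of the pack_3 alone.

How it is judged:
By the outcome, as a careful person would: the job done as asked, in the order asked, and still so for the second after the job is handed in, with the robot touching nothing.
It also fails if it takes over 72 s, if anything falls off the work surface, if the arm or the gripper's body presses on something with over 40 N, if the wrist force passes 120 N, or if a joint passes its speed limit or range.

## Robot

A 7-joint arm with a two-finger parallel gripper is mounted at the origin on the work surface. World frame = base frame: x ahead of the robot, y to its left, z up, the work surface at z = 0. Lengths are in m, angles in rad, forces in N, time in s.
With the tool pointing down it reaches from about 0.4 to 0.85 m from the base axis. Payload 4.4 kg.
Tool frame: the origin (TCP) lies between the finger pads; the fingertips stand 22 mm ahead of it and the grasp point (between the pads) lies 3 mm ahead of it (bot.tips_ahead is the distance from the TCP to the fingertips, in m); z points along the fingers, y is the line along which they close (so a half turn about z gives the same grasp; the last joint's range is limited). The gripper opens to 94 mm and grips with 3 to 60 N. Pads are 16 mm wide; open, the fingers measure 119 mm over their backs; the gripper's body (75 mm by 177 mm) begins 78 mm behind the grasp point.
Start: joints at [1.119, 0.628, 0.038, 1.517, -0.027, 0.996, -0.02], TCP at [0.245, -0.602, 0.227] pointing down, gripper open.
Joint ranges: [-3.06, 3.06], [-0.37, 2.12], [-1.25, 1.32], [0.18, 2.47], [-1.1, 4.24], [0.23, 1.98], [-2.94, 2.94]. Speed limits (rad/s): [2.57, 2.57, 3.14, 3.14, 3.14, 3.14, 3.14].

## Interface

Orientations are given as a 3x3 rotation matrix whose columns are the frame's x, y, z axes.
In Python, from plant import bot gives the robot as it stands.
- The arm moves only by the shell command python3 -m creep 'ROWS' [FORCE]. ROWS is JSON, a list that holds one entry, the list of rows, each a list of 7 numbers: the shift along the tool's x, y, z in mm, then the turn, a rotation vector about the tool's x, y, z in degrees, then the opening, from 0 (shut) to 1 (fully open). A call has exactly 10 rows; each row is the pose to reach, as a shift and turn from the pose commanded when the call began, along the tool's axes at that moment; what a row does not reach only later rows make up. A row lasts 1/12 s, in which the tool goes at most 41.7 mm and 7.16 degrees, less where a joint would pass 70% of its speed; a pose out of reach is approached as far as the arm can. A call with a gripper value outside its range is refused whole. The fingers move at their own pace and stop on an object; FORCE is the grip in N (left out, the last holds). Time passes only in rows, so rows that repeat a pose let the fingers close, or fill a call up. It gives the time, the measured TCP pose, the force, the opening and the grip force at its end, in the units of the state.
- bot.sense(): the state, without advancing time (a new reading comes with each control period).
- bot.grab_frame(name): name is "scene" or "top"; returns a dict with "pixels" (400x640x3 uint8, blue, green, red), "K" (3x3 intrinsics, pixels), "R" (3x3) and "t" (3): a world point X has camera coordinates R X + t. Camera axes: x right, y down, z forward; pixel columns grow to the right and rows downward; lengths in m; the calibration is good to about 2 mm. A picture is of the moment at which its call begins. There is no depth.
- bot.sign_off(): hands the job in; it is judged then, once.
The state is a dict: "time_s": time; "joint_positions": joint angles; "qvel": joint speeds; "effort": joint torques, N m; "tool_pos": TCP position; "orientation": TCP orientation; "ft_force": force on the tool from outside, world axes, zero at the start; "torque": the same for the moment, N m; "width": finger opening in m; "gripper_force": force on a finger pad.
Only numpy, scipy, OpenCV 4.12 (cv2) and the standard library are available. Lean on these libraries where they do the work, as an engineer would, in place of code of your own. Each camera call takes 0.05 s, during which the arm holds its last target. There are 200 camera calls.

## Working session

There is one attempt and no reset: what is moved stays moved. The work goes in short steps, Python scripts to look and compute and a shell command to move; the robot and the scene stay as the last step left them, time stands still between calls to the robot, and variables do not carry over. Pictures are saved under pics/ and viewed, at most 10 in all, crops included, and the job is handed in when it is done.

```bash
ls; mkdir -p pics; python3 - <<'E'
from plant import bot
import cv2,pickle
d={}
for n in("scene","top"):
    f=bot.grab_frame(n);d[n]=f;cv2.imwrite(f"pics/{n}0.png",f["pixels"]);print(n,f["K"],f["R"],f["t"])
pickle.dump(d,open("f0.pkl","wb"))
s=bot.sense();print(s["time_s"],s["tool_pos"],s["orientation"],s["width"])
E
```

```text
pics
scene [[375.19093024   0.         322.40894249]
 [  0.         375.19093024 203.82468096]
 [  0.           0.           1.        ]] [[ 0.89487616  0.44625144 -0.00750451]
 [ 0.3478436  -0.70787523 -0.61474994]
 [-0.2796453   0.54751467 -0.78868637]] [-0.46688967 -0.15596482  1.31566928]
top [[395.04353858   0.         321.85401046]
 [  0.         395.04353858 201.55454214]
 [  0.           0.           1.        ]] [[ 0.11144813 -0.99376681 -0.00261395]
 [-0.96988098 -0.10819538 -0.2182307 ]
 [ 0.21658761  0.02685662 -0.97589371]] [-0.05082191  0.53501091  1.05258524]
0.1 [ 0.24444231 -0.60169423  0.22668376] [[ 9.26471962e-01  3.76363269e-01 -6.26790259e-04]
 [ 3.76363791e-01 -9.26470701e-01  1.52860192e-03]
 [-5.39319571e-06 -1.65210798e-03 -9.99998635e-01]] 0.09387893685488949
```

View pics/scene0.png

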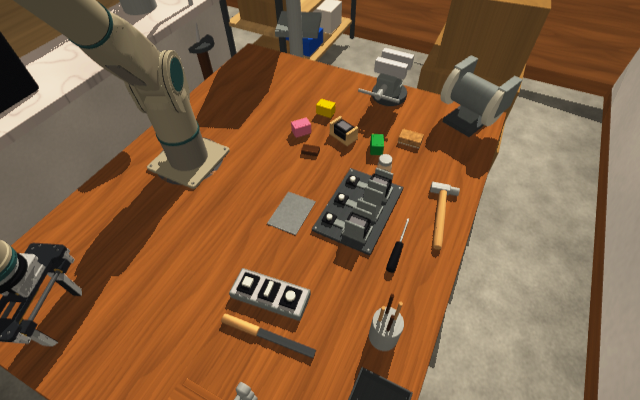

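View pics/top0.png

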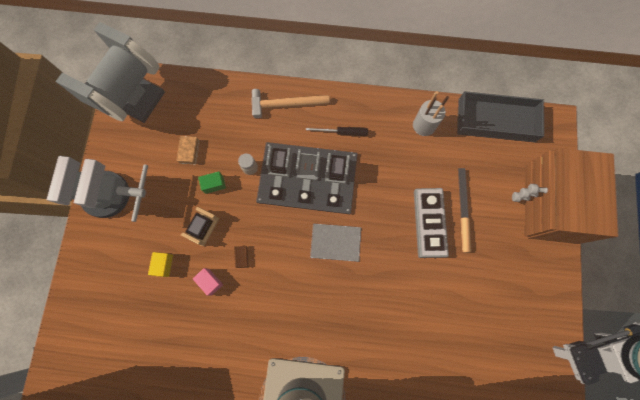

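The scene view shows the dock around (358,208), mat (292,213), panel (270,293) and stand (343,130). In the top view they are at dock (308,178), mat (336,243), panel (432,222) and stand (199,226). The green block (211,183), pink block (206,281) and yellow block (160,264) are look-alikes. The black pack in the plywood stand is the spare. I'll enlarge both views to confirm it and to find the empty bay.

```bash
python3 - <<'E'
import cv2,pickle,numpy as np
d=pickle.load(open("f0.pkl","rb"))
t=d["top"]["pixels"]
c=lambda im,x0,x1,y0,y1,s:cv2.resize(im[y0:y1,x0:x1],None,fx=s,fy=s,interpolation=cv2.INTER_CUBIC)
a=c(t,170,370,130,270,4);cv2.imwrite("pics/c1.png",a)
s=d["scene"]["pixels"];a=c(s,270,420,105,255,4);b=c(s,225,320,260,320,4)
o=np.zeros((600,800,3),np.uint8);o[:600,:600]=a;o[:120,600:]=cv2.resize(c(t,410,450,180,265,4)[:, :],(200,120)) if 0 else 0
cv2.imwrite("pics/c2.png",o[:,:600])
E
```

```text
(no output)
```

View pics/c1.png

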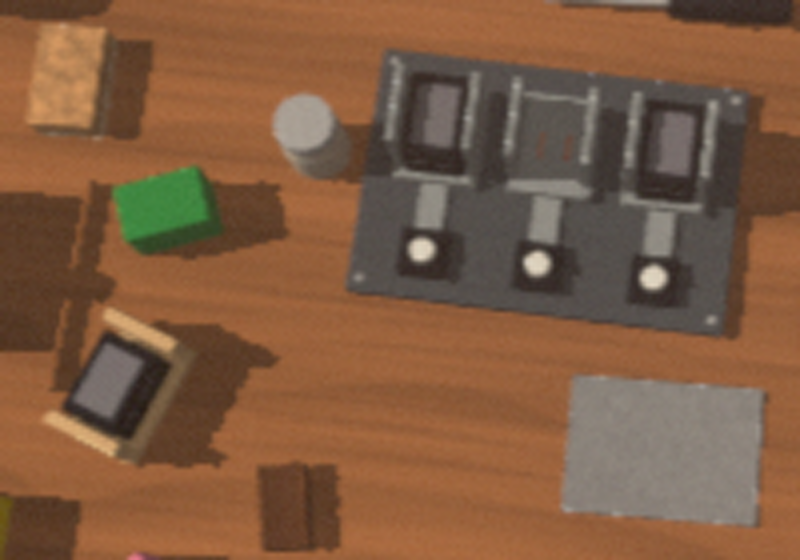

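View pics/c2.png

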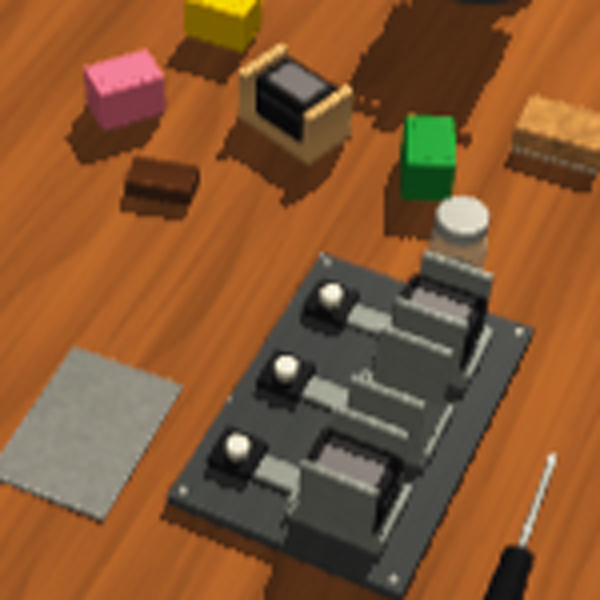

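The spare is the black pack with the grey plate, between plywood walls at top (199,226). The green, pink and yellow blocks have no grey plate and stand outside the stand. The middle bay at top (307,165) is empty, and its key is at (304,196). Next I'll measure.

```bash
cat > h.py <<'E'
import numpy as np,cv2
def ray(f,px,z):
    K,R,t=f["K"],f["R"],f["t"];c=-R.T@t;d=R.T@np.linalg.solve(K,[px[0],px[1],1]);return c+d*(z-c[2])/d[2]
def proj(f,X):
    p=f["K"]@(f["R"]@np.asarray(X)+f["t"]);return p[:2]/p[2]
def tri(fs,ps):
    A=[];b=[]
    for f,p in zip(fs,ps):
        K,R,t=f["K"],f["R"],f["t"];c=-R.T@t;d=R.T@np.linalg.solve(K,[p[0],p[1],1]);d/=np.linalg.norm(d)
        P=np.eye(3)-np.outer(d,d);A.append(P);b.append(P@c)
    return np.linalg.lstsq(np.vstack(A),np.hstack(b),rcond=None)[0]
def blobs(mask,roi,amin,amax):
    x0,x1,y0,y1=roi;m=np.zeros_like(mask);m[y0:y1,x0:x1]=mask[y0:y1,x0:x1]
    n,l,s,c=cv2.connectedComponentsWithStats(m)
    out=[]
    for i in range(1,n):
        if amin<=s[i,4]<=amax:
            cn=max(cv2.findContours((l==i).astype(np.uint8),0,1)[0],key=len);out.append((c[i],s[i,4],cv2.minAreaRect(cn),cn))
    return out
E
python3 - <<'E'
import pickle;from h import *
d=pickle.load(open("f0.pkl","rb"));np.set_printoptions(precision=4,suppress=True)
def show(n,roi,m,zs,amin,amax,lab):
    for c,a,r,cn in blobs(m,roi,amin,amax):
        b=cv2.boxPoints(r);w=[ray(d[n],p,zs)[:2] for p in b]
        e=[w[1]-w[0],w[2]-w[1]];L=max(e,key=np.linalg.norm)
        print(lab,n,c.round(1),a,"xy",ray(d[n],c,zs)[:2],"sz",np.linalg.norm(e[0]).round(4),np.linalg.norm(e[1]).round(4),"yaw",round(np.degrees(np.arctan2(L[1],L[0]))%180,1))
R={"top":dict(dock=(255,362,140,216),panel=(412,452,185,262),stand=(180,220,205,248),mat=(305,366,220,266)),
"scene":dict(dock=(310,405,165,255),panel=(228,312,265,320),stand=(328,360,115,142),mat=(264,318,190,237))}
for n in R:
    im=d[n]["pixels"];h=cv2.cvtColor(im,cv2.COLOR_BGR2HSV);S,V=h[...,1],h[...,2]
    wh=((V>170)&(S<60)).astype(np.uint8);
    show(n,R[n]["dock"],wh,.031,12,120,"bkey")
    wh=((V>215)&(S<60)).astype(np.uint8);show(n,R[n]["panel"],wh,.049,15,400,"pkey")
    gr=((V>80)&(V<150)&(S<60)).astype(np.uint8)
    show(n,R[n]["stand"],gr,.050,30,400,"spare")
    show(n,R[n]["mat"],((V>80)&(S<60)).astype(np.uint8),.003,300,4000,"mat")
    show(n,R[n]["dock"],((V>85)&(V<150)&(S<60)&(h[...,0]>120)).astype(np.uint8),.064,30,400,"pack")
E
```

```text
bkey top [274.8 192. ] 23 xy [0.5567 0.1486] sz 0.0116 0.012 yaw 7.8
bkey top [303.8 195.4] 26 xy [0.556  0.0636] sz 0.0143 0.0146 yaw 32.7
bkey top [332.7 199. ] 24 xy [ 0.5546 -0.0206] sz 0.0145 0.0119 yaw 96.4
pkey top [431.1 199.6] 38 xy [ 0.5796 -0.2987] sz 0.0183 0.0178 yaw 122.9
pkey top [431.4 220.5] 26 xy [ 0.5196 -0.3025] sz 0.0309 0.0086 yaw 96.4
pkey top [434.3 241.7] 41 xy [ 0.4608 -0.3137] sz 0.0194 0.0167 yaw 96.4
spare top [196.6 224.8] 189 xy [0.4342 0.3508] sz 0.0478 0.0321 yaw 160.2
mat top [335.5 242.1] 1611 xy [ 0.4347 -0.0422] sz 0.0984 0.1393 yaw 91.6
bkey scene [352.3 177.6] 17 xy [0.5571 0.1466] sz 0.013 0.0131 yaw 113.5
bkey scene [341.  195.9] 20 xy [0.5565 0.0611] sz 0.0125 0.0161 yaw 114.6
bkey scene [329.  215.6] 21 xy [ 0.556  -0.0239] sz 0.012 0.0148 yaw 115.7
bkey scene [402.2 234.7] 15 xy [0.7745 0.0078] sz 0.0411 0.0036 yaw 94.2
pkey scene [240.6 274.9] 18 xy [ 0.4374 -0.3113] sz 0.0255 0.0051 yaw 98.9
pkey scene [247.2 280.6] 58 xy [ 0.4623 -0.3173] sz 0.02 0.0217 yaw 7.0
pkey scene [260.8 281.1] 30 xy [ 0.4947 -0.3029] sz 0.0253 0.0083 yaw 100.4
pkey scene [234.7 286.8] 31 xy [ 0.4432 -0.3462] sz 0.0305 0.0096 yaw 107.3
pkey scene [268.4 287.6] 52 xy [ 0.5218 -0.3096] sz 0.0355 0.0098 yaw 96.1
pkey scene [280.6 290.7] 65 xy [ 0.5543 -0.3033] sz 0.0471 0.0133 yaw 95.1
pkey scene [255.1 293.2] 43 xy [ 0.4997 -0.3378] sz 0.0312 0.0109 yaw 94.3
pkey scene [300.8 301.2] 102 xy [ 0.6139 -0.3053] sz 0.0643 0.014 yaw 100.3
pkey scene [290.  294.6] 61 xy [ 0.5811 -0.3017] sz 0.0204 0.0189 yaw 26.3
pkey scene [275.3 303. ] 22 xy [ 0.5592 -0.3377] sz 0.01 0.0105 yaw 120.8
spare scene [343.9 125. ] 76 xy [0.4342 0.3492] sz 0.0337 0.0527 yaw 159.6
mat scene [291.1 212.9] 1113 xy [ 0.4371 -0.0481] sz 0.1555 0.1074 yaw 95.2
```

```bash
python3 - <<'E'
import pickle;from h import *
d=pickle.load(open("f0.pkl","rb"));np.set_printoptions(precision=4,suppress=True)
for n,roi in(("top",(178,222,203,248)),("scene",(325,362,112,148))):
    im=d[n]["pixels"];h=cv2.cvtColor(im,cv2.COLOR_BGR2HSV);x0,x1,y0,y1=roi
    H,S,V=[h[...,i] for i in range(3)]
    ply=((V>185)&(S>40)&(S<150)).astype(np.uint8)
    bs=blobs(ply,roi,8,300)
    for c,a,r,cn in bs: print(n,"ply",c.round(1),a,ray(d[n],c,.060)[:2])
    blk=((V<70)).astype(np.uint8)
    gr=((S<60)&(V>75)).astype(np.uint8)
    for c,a,r,cn in blobs(gr,roi,20,300):
        b=cv2.boxPoints(r);print(n,"plate",c.round(1),a,ray(d[n],c,.05)[:2],np.array([ray(d[n],p,.05)[:2] for p in b]).round(4).tolist())
        w=np.array([ray(d[n],p[0],.05)[:2] for p in cn.astype(float)],np.float32)
        m=np.array([ray(d[n],p[::-1],.05)[:2] for p in np.argwhere(gr[y0:y1,x0:x1])+[y0,x0]])
        print(" rect",cv2.minAreaRect(w*1000)); u,s,v=np.linalg.svd(m-m.mean(0));print(" pca yaw",np.degrees(np.arctan2(v[0,1],v[0,0]))%180,s)
# key refinement: bright-weighted centroid, subpixel
for n,ks in(("top",[(275,192),(304,195),(333,199)]),("scene",[(352,178),(341,196),(329,216)])):
    g=d[n]["pixels"].min(2).astype(float)
    for k in ks:
        w=np.clip(g[k[1]-5:k[1]+6,k[0]-5:k[0]+6]-110,0,90);yy,xx=np.mgrid[-5:6,-5:6]
        p=np.array(k)+[(w*xx).sum()/w.sum(),(w*yy).sum()/w.sum()];print(n,"key",p.round(2),ray(d[n],p,.031)[:2])
E
```

```text
top ply [203.7 211.8] 54 [0.4714 0.3341]
top ply [189.3 237.6] 60 [0.3953 0.3607]
top plate [196.5 224.8] 198 [0.434  0.3508] [[0.4173, 0.3731], [0.4623, 0.3598], [0.4509, 0.3281], [0.4062, 0.3416]]
 rect ((434.3293151855469, 351.0380859375), (33.180259704589844, 46.82582092285156), 70.56587982177734)
 pca yaw 159.14758675491422 [0.1932 0.1334]
scene ply [335.4 119.3] 22 [0.3984 0.3532]
scene ply [352.2 129.6] 22 [0.4751 0.3287]
scene plate [344.1 125. ] 78 [0.4347 0.3494] [[0.4097, 0.3418], [0.4087, 0.3769], [0.4593, 0.358], [0.4595, 0.3239]]
 rect ((434.5697937011719, 349.96173095703125), (32.211910247802734, 45.40202713012695), 70.19104766845703)
 pca yaw 163.46953735378406 [0.1179 0.0829]
top key [274.89 191.95] [0.5568 0.1484]
top key [303.7  195.39] [0.5559 0.0641]
top key [332.8  198.94] [ 0.5548 -0.0208]
scene key [352.48 177.66] [0.5578 0.1466]
scene key [341.07 195.81] [0.5563 0.0614]
scene key [329.01 215.65] [ 0.556 -0.024]
```

```bash
cat > go.py <<'E'
# usage: go.py x y z yawdeg [x y z yawdeg ...]  (m; yaw of the tool x axis) -> shift mm, rotvec deg in tool axes now
import sys,numpy as np
from scipy.spatial.transform import Rotation as Ro
from plant import bot
s=bot.sense();R=np.array(s["orientation"]);p=np.array(s["tool_pos"])
print("t",round(s["time_s"],2),"p",p.round(4),"yaw",round(np.degrees(np.arctan2(R[1,0],R[0,0])),2),"F",np.round(s["ft_force"],1),"w",round(s["width"],4),"g",round(s["gripper_force"],1),"q",np.round(s["joint_positions"],2))
a=np.array(list(map(float,sys.argv[1:]))).reshape(-1,4)
for x,y,z,w in a:
    T=Ro.from_euler("z",w,degrees=True).as_matrix()@np.diag([1,-1,-1])
    print((R.T@(np.array([x,y,z])-p)*1000).round(1),Ro.from_matrix(R.T@T).as_rotvec(degrees=True).round(2))
E
python3 go.py .50 -.35 .2 60 .56 0 .2 110 .434 .35 .15 160.7
```

```text
t 0.1 p [ 0.2444 -0.6017  0.2267] yaw 22.11 F [ 0.6 -0.3 -0.1] w 0.0939 g 0.0 q [ 1.12  0.63  0.04  1.52 -0.03  1.   -0.02]
[ 331.5 -137.    26.9] [-9.000e-02 -3.000e-02 -3.789e+01]
[ 518.8 -438.6   27.4] [-8.000e-02 -7.000e-02 -8.789e+01]
[ 533.8 -810.2   78. ] [-4.0000e-02 -1.1000e-01 -1.3859e+02]
```

```bash
python3 -m creep '[[[37,-15,3,0,0,-7,1],[74,-30,6,0,0,-14,1],[111,-46,9,0,0,-21,1],[148,-61,12,0,0,-28,1],[185,-76,15,0,0,-35,1],[221,-91,18,0,0,-42,1],[258,-107,21,0,0,-49,1],[295,-122,24,0,0,-56,1],[331,-137,27,0,0,-63,1],[352,-172,27,0,0,-70,1]]]' 15 && python3 go.py .56 0 .2 110 .434 .35 .15 160.7 .434 .35 .038 160.7
```

```text
time_s: 0.93
tool_pos: [0.51, -0.31, 0.1996]
orientation: [[-0.043, 0.999, 0.004], [0.999, 0.043, -0.001], [-0.001, 0.004, -1.0]]
ft_force: [0.1, 0.1, 0.3]
width: 0.0943
gripper_force: 0.0
t 0.93 p [ 0.51   -0.31    0.1996] yaw 92.44 F [0.1 0.1 0.3] w 0.0943 g 0.0 q [ 0.69  0.59 -0.3   1.7   0.21  0.88  0.34]
[307.6  63.2  -0.4] [  0.19   0.07 -17.56]
[662.6 -48.   49. ] [  0.15   0.16 -68.26]
[662.7 -48.4 161. ] [  0.15   0.16 -68.26]
```

```bash
python3 -m creep '[[[39,8,0,0,0,-7,1],[77,16,0,0,0,-14,1],[115,24,0,0,0,-21,1],[154,32,0,0,0,-28,1],[192,40,0,0,0,-35,1],[230,47,0,0,0,-42,1],[269,55,0,0,0,-49,1],[308,60,0,0,0,-56,1],[348,51,5,0,0,-63,1],[388,40,10,0,0,-68.2,1]]]' && python3 go.py .434 .35 .15 160.7 .434 .35 .038 160.7
```

```text
time_s: 1.77
tool_pos: [0.5321, 0.0806, 0.1903]
orientation: [[-0.943, 0.332, 0.001], [0.332, 0.943, 0.001], [-0.001, 0.001, -1.0]]
ft_force: [-0.3, 0.7, -0.4]
width: 0.0937
gripper_force: 0.0
t 1.77 p [0.5321 0.0806 0.1903] yaw 160.59 F [-0.3  0.7 -0.4] w 0.0937 g 0.0 q [ 0.21  0.58 -0.62  1.86  0.44  0.84  0.6 ]
[182.1 221.5  40.4] [ 0.06  0.03 -0.11]
[182.2 221.3 152.4] [ 0.06  0.03 -0.11]
```

```bash
python3 -m creep '[[[24,29,8,0,0,0,1],[48,58,15,0,0,0,1],[72,88,23,0,0,0,1],[96,117,31,0,0,0,1],[120,146,38,0,0,0,1],[144,175,46,0,0,0,1],[164,200,55,0,0,0,1],[176,215,64,0,0,0,1],[182.2,221.3,70,0,0,0,1],[182.2,221.3,75,0,0,0,1]]]' && python3 go.py .4343 .350 .038 160.7; python3 - <<'E'
from plant import bot;import cv2
a=bot.grab_frame("scene")["pixels"][70:190,290:410];b=bot.grab_frame("top")["pixels"][170:280,140:260]
import numpy as np
cv2.imwrite("pics/h1.png",np.hstack([cv2.resize(a,(400,400)),cv2.resize(b,(400,400))]))
E
```

```text
time_s: 2.6
tool_pos: [0.4333, 0.3503, 0.1148]
orientation: [[-0.943, 0.334, -0.001], [0.334, 0.943, 0.001], [0.001, 0.0, -1.0]]
ft_force: [-0.0, -0.1, -0.1]
width: 0.0941
gripper_force: 0.0
t 2.6 p [0.4333 0.3503 0.1148] yaw 160.51 F [-0.  -0.1 -0.1] w 0.0941 g 0.0 q [-0.4   0.7  -0.52  1.87  0.51  0.71  0.02]
[-1.1  0.1 76.8] [ 0.01 -0.07 -0.19]
```

View pics/h1.png

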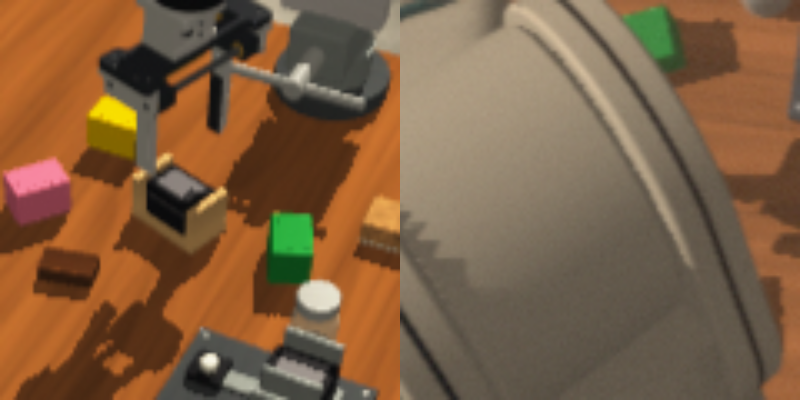

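The scene crop (left) shows the open fingers above the black pack in the plywood stand at crop (185,185). The coloured look-alikes are clear of the gripper.

```bash
python3 -m creep '[[[-1,0,20,0,0,0,1],[-1,0,40,0,0,0,1],[-1,0,58,0,0,0,1],[-1,0,70,0,0,0,1],[-1,0,76.8,0,0,0,1],[-1,0,76.8,0,0,0,1],[-1,0,76.8,0,0,0,0.4],[-1,0,76.8,0,0,0,0.4],[-1,0,76.8,0,0,0,0.4],[-1,0,76.8,0,0,0,0.4]]]' 25; python3 go.py .4343 .350 .038 160.7
```

```text
time_s: 3.53
tool_pos: [0.4362, 0.3485, 0.0395]
orientation: [[-0.941, 0.337, 0.001], [0.337, 0.941, 0.001], [-0.001, 0.001, -1.0]]
ft_force: [0.7, -0.2, -0.1]
width: 0.0705
gripper_force: 0.0
t 3.53 p [0.4362 0.3485 0.0395] yaw 160.3 F [ 0.7 -0.2 -0.1] w 0.0705 g 0.0 q [-0.45  0.81 -0.43  1.91  0.6   0.55 -0.06]
[2.3 0.8 1.5] [ 0.07  0.05 -0.4 ]
```

```bash
python3 -m creep '[[[2,1,1,0,0,0,0.35],[2,1,1,0,0,0,0.35],[2,1,1,0,0,0,0.3],[2,1,1,0,0,0,0.3],[2,1,1,0,0,0,0.3],[2,1,1,0,0,0,0.3],[2,1,1,0,0,0,0.3],[2,1,1,0,0,0,0.3],[2,1,1,0,0,0,0.3],[2,1,1,0,0,0,0.3]]]' 25; python3 go.py .4343 .350 .12 160.7
```

```text
time_s: 4.37
tool_pos: [0.4341, 0.3496, 0.0378]
orientation: [[-0.942, 0.337, -0.0], [0.337, 0.942, -0.0], [0.0, -0.0, -1.0]]
ft_force: [-0.8, -0.2, 1.7]
width: 0.0438
gripper_force: 25.0
t 4.37 p [0.4341 0.3496 0.0378] yaw 160.31 F [-0.8 -0.2  1.7] w 0.0438 g 25.0 q [-0.46  0.81 -0.42  1.91  0.6   0.55 -0.07]
[ -0.    0.4 -82.2] [-0.01 -0.   -0.39]
```

```bash
python3 -m creep '[[[0,0,-8,0,0,0,0.3],[0,0,-22,0,0,0,0.3],[0,0,-42,0,0,0,0.3],[0,0,-62,0,0,0,0.3],[0,0,-80,0,0,0,0.3],[0,0,-92,0,0,0,0.3],[0,0,-95,0,0,0,0.3],[0,0,-95,0,0,0,0.3],[0,0,-95,0,0,0,0.3],[0,0,-95,0,0,0,0.3]]]' 25; python3 go.py .45 -.045 .13 179.5
```

```text
time_s: 5.2
tool_pos: [0.4337, 0.349, 0.1316]
orientation: [[-0.941, 0.337, -0.001], [0.337, 0.941, -0.001], [0.001, -0.002, -1.0]]
ft_force: [-0.7, -0.3, -3.7]
width: 0.0439
gripper_force: 25.0
t 5.2 p [0.4337 0.349  0.1316] yaw 160.3 F [-0.7 -0.3 -3.7] w 0.0439 g 25.0 q [-0.38  0.68 -0.54  1.86  0.49  0.74  0.03]
[-148.1 -365.5    2.2] [ -0.1   -0.07 -19.2 ]
```

```bash
python3 -m creep '[[[-6,-15,0,0,0,0,0.3],[-18,-45,0,0,0,-2,0.3],[-31,-77,0,0,0,-4,0.3],[-44,-109,0,0,0,-6,0.3],[-57,-141,0,0,0,-8,0.3],[-71,-174,0,0,0,-10,0.3],[-84,-207,0,0,0,-12,0.3],[-97,-239,0,0,0,-14,0.3],[-110,-271,0,0,0,-16,0.3],[-123,-303,0,0,0,-18,0.3]]]' && python3 go.py .45 -.045 .13 179.5  .45 -.045 .0355 179.5
```

```text
time_s: 6.03
tool_pos: [0.4473, 0.0214, 0.132]
orientation: [[-1.0, 0.027, -0.001], [0.027, 1.0, 0.0], [0.001, 0.0, -1.0]]
ft_force: [-0.1, 0.4, -3.6]
width: 0.0439
gripper_force: 25.0
t 6.03 p [0.4473 0.0214 0.132 ] yaw 178.42 F [-0.1  0.4 -3.6] w 0.0439 g 25.0 q [ 0.35  0.58 -0.66  2.14  0.62  0.61  0.78]
[ -4.6 -66.3   2. ] [ 0.   -0.08 -1.08]
[ -4.7 -66.3  96.5] [ 0.   -0.08 -1.08]
```

```bash
python3 -m creep '[[[-2,-28,0,0,0,-1,0.3],[-4,-50,0,0,0,-1,0.3],[-4.7,-63,6,0,0,-1.1,0.3],[-4.7,-66,22,0,0,-1.1,0.3],[-4.7,-66.3,40,0,0,-1.1,0.3],[-4.7,-66.3,58,0,0,-1.1,0.3],[-4.7,-66.3,74,0,0,-1.1,0.3],[-4.7,-66.3,85,0,0,-1.1,0.3],[-4.7,-66.3,89,0,0,-1.1,0.3],[-4.7,-66.3,90,0,0,-1.1,0.3]]]' && python3 go.py .45 -.045 .0345 179.5
```

```text
time_s: 6.87
tool_pos: [0.4499, -0.0424, 0.0415]
orientation: [[-1.0, 0.009, -0.002], [0.009, 1.0, 0.001], [0.002, 0.001, -1.0]]
ft_force: [0.1, 0.1, -2.6]
width: 0.0439
gripper_force: 25.0
t 6.87 p [ 0.4499 -0.0424  0.0415] yaw 179.49 F [ 0.1  0.1 -2.6] w 0.0439 g 25.0 q [ 0.35  0.73 -0.46  2.19  0.85  0.41  0.74]
[-0.1 -2.6  7. ] [ 0.04 -0.13 -0.01]
```

```bash
python3 -m creep '[[[0,0,1.5,0,0,0,0.3],[0,0,3,0,0,0,0.3],[0,0,4.5,0,0,0,0.3],[0,0,5.5,0,0,0,0.3],[0,0,6.3,0,0,0,0.3],[0,0,6.8,0,0,0,0.3],[0,0,7.2,0,0,0,0.3],[0,0,7.2,0,0,0,0.3],[0,0,7.2,0,0,0,0.3],[0,0,7.2,0,0,0,0.3]]]' && python3 go.py .45 -.042 .0345 179.5
```

```text
time_s: 7.7
tool_pos: [0.4507, -0.0435, 0.0356]
orientation: [[-1.0, 0.01, 0.0], [0.01, 1.0, 0.0], [-0.0, 0.0, -1.0]]
ft_force: [0.2, 0.2, -3.3]
width: 0.0439
gripper_force: 25.0
t 7.7 p [ 0.4507 -0.0435  0.0356] yaw 179.4 F [ 0.2  0.2 -3.3] w 0.0439 g 25.0 q [ 0.33  0.74 -0.44  2.19  0.87  0.39  0.72]
[0.7 1.4 1.1] [ 0.    0.01 -0.1 ]
```

```bash
python3 -m creep '[[[0,0,0.5,0,0,0,0.3],[0,0,1,0,0,0,0.3],[0,0,1.4,0,0,0,0.3],[0,0,1.8,0,0,0,0.3],[0,0,1.8,0,0,0,0.3],[0,0,1.8,0,0,0,0.3],[0,0,1.8,0,0,0,0.3],[0,0,1.8,0,0,0,0.3],[0,0,1.8,0,0,0,0.3],[0,0,1.8,0,0,0,0.3]]]' && python3 go.py .45 -.042 .0345 179.5
```

```text
time_s: 8.53
tool_pos: [0.4507, -0.0434, 0.0347]
orientation: [[-1.0, 0.01, 0.001], [0.01, 1.0, -0.001], [-0.001, -0.001, -1.0]]
ft_force: [-2.0, 0.2, 12.3]
width: 0.0435
gripper_force: 25.0
t 8.53 p [ 0.4507 -0.0434  0.0347] yaw 179.41 F [-2.   0.2 12.3] w 0.0435 g 25.0 q [ 0.33  0.74 -0.44  2.19  0.88  0.38  0.72]
[0.8 1.4 0.2] [-0.05  0.05 -0.09]
```

```bash
python3 -m creep '[[[0,0,-0.5,0,0,0,0.3],[0,0,-0.7,0,0,0,0.6],[0,0,-0.7,0,0,0,1],[0,0,-0.7,0,0,0,1],[0,0,-0.7,0,0,0,1],[0,0,-0.7,0,0,0,1],[0,0,-0.7,0,0,0,1],[0,0,-10,0,0,0,1],[0,0,-35,0,0,0,1],[0,0,-70,0,0,0,1]]]' && python3 go.py .50 .25 .20 90
```

```text
time_s: 9.37
tool_pos: [0.4489, -0.0432, 0.1029]
orientation: [[-1.0, 0.01, -0.005], [0.01, 1.0, 0.001], [0.005, 0.001, -1.0]]
ft_force: [1.0, -0.4, -0.2]
width: 0.0938
gripper_force: 0.0
t 9.37 p [ 0.4489 -0.0432  0.1029] yaw 179.45 F [ 1.  -0.4 -0.2] w 0.0938 g 0.0 q [ 0.46  0.64 -0.62  2.16  0.7   0.56  0.88]
[-47.8 293.7 -97.2] [-0.21 -0.26 89.45]
```

```bash
python3 -m creep '[[[0,0,-30,0,0,7,1],[-5,15,-60,0,0,14,1],[-10,45,-85,0,0,21,1],[-18,80,-95,0,0,28,1],[-24,115,-97,0,0,35,1],[-30,150,-97,0,0,42,1],[-36,185,-97,0,0,49,1],[-40,220,-97,0,0,56,1],[-44,255,-97,0,0,63,1],[-48,290,-97,0,0,70,1]]]' && cat > look.py <<'E'
import pickle,sys;from h import *;from plant import bot
d={n:bot.grab_frame(n) for n in("scene","top")};pickle.dump(d,open(sys.argv[1]+".pkl","wb"))
o=[]
for n,(x0,x1,y0,y1) in(("scene",(260,420,160,280)),("top",(250,370,140,270))):
    o.append(cv2.resize(d[n]["pixels"][y0:y1,x0:x1],(400,400*(y1-y0)//(x1-x0))))
H=max(a.shape[0] for a in o);o=[cv2.copyMakeBorder(a,0,H-a.shape[0],0,0,0) for a in o]
cv2.imwrite(f"pics/{sys.argv[1]}.png",np.hstack(o))
E
python3 look.py m1
```

```text
time_s: 10.2
tool_pos: [0.5014, 0.2477, 0.2006]
orientation: [[-0.327, 0.945, -0.0], [0.945, 0.327, -0.0], [-0.0, -0.0, -1.0]]
ft_force: [0.4, -0.4, 0.4]
width: 0.0939
gripper_force: 0.0
```

View pics/m1.png

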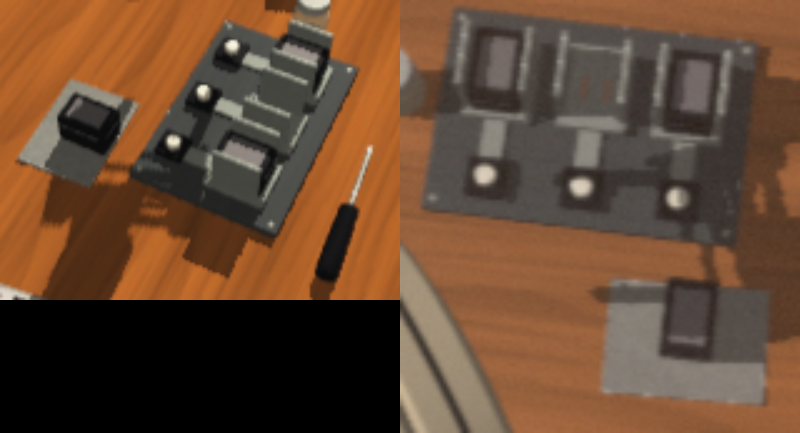

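The pack stands upright on the mat, at top-crop (690,318) and scene-crop (90,118). The middle bay is empty, with its key at top-crop (582,186). Next I'll get the camera offset from the pack, whose y the robot knows, and then the bay position.

```bash
python3 - <<'E'
import pickle;from h import *
np.set_printoptions(precision=4,suppress=True)
F={k:pickle.load(open(k+".pkl","rb")) for k in("f0","m1")}
def pts(n,px):  # crop->full
    s=400/160 if n=="scene" else 400/120
    return (260+px[0]/s,160+px[1]/s) if n=="scene" else (250+(px[0]-400)/s,140+px[1]/s)
for fk,n,c,z,lab in(("m1","top",(690,312),.047,"mat"),("m1","scene",(90,110),.047,"mat"),
  ("f0","top",(502,63),.064,"L"),("f0","top",(692,85),.064,"R"),("f0","scene",(247,148),.064,"R")):
    f=F[fk][n];p=np.array(pts(n,c));x,y=p.round().astype(int);r=8
    im=f["pixels"][y-r-3:y+r+4,x-r:x+r+1];g=cv2.resize(im,None,fx=4,fy=4,interpolation=cv2.INTER_CUBIC)
    v=g.max(2);s=cv2.cvtColor(g,cv2.COLOR_BGR2HSV)[...,1]
    ctr=v[v.shape[0]//2-4:v.shape[0]//2+4,v.shape[1]//2-4:v.shape[1]//2+4].mean();th=(ctr+v.min())/2
    m=(v>th).astype(np.uint8);nn,l,st,ce=cv2.connectedComponentsWithStats(m,connectivity=4);i=l[v.shape[0]//2,v.shape[1]//2]
    q=np.array([x-r,y-r-3])+(ce[i]-1.5)/4
    w=np.array([ray(f,np.array([x-r,y-r-3])+(np.array(a[::-1])-1.5)/4,z)[:2] for a in np.argwhere(l==i)],np.float32)
    print(lab,n,"ctr",ctr,"min",v.min(),q.round(1),ray(f,q,z)[:2],"rect mm",[np.round(t,1) for t in cv2.minAreaRect(w*1000)])
# wall tops of the empty bay, bright ridge along image x in top view; z=.082
f=F["f0"]["top"]
g=f["pixels"].max(2).astype(float)
for row in(150,154,158,162,166,170,174):
    c=g[row,255:360];pk=[(255+i,int(c[i])) for i in range(1,len(c)-1) if c[i]>=c[i-1] and c[i]>c[i+1] and c[i]>110]
    print(row,[(p,v,*ray(f,(p,row),.082)[:2].round(3)) for p,v in pk])
E
```

```text
mat top ctr 77.515625 min 45 [336.2 235.2] [ 0.4489 -0.0414] rect mm [array([449.8, -40.3]), array([38.2, 50. ]), np.float64(90.0)]
mat scene ctr 58.0625 min 9 [296.  200.4] [ 0.4461 -0.0275] rect mm [array([447.8, -31.2]), array([51.7, 71.7]), np.float64(28.2)]
L top ctr 120.34375 min 49 [279.7 158.4] [0.6489 0.1433] rect mm [array([648.8, 143.6]), array([24.3, 47.4]), np.float64(89.8)]
R top ctr 120.09375 min 48 [338.4 165.4] [ 0.6466 -0.0265] rect mm [array([646.9, -26.1]), array([25.3, 47.2]), np.float64(88.2)]
R scene ctr 108.96875 min 12 [357.2 223.8] [ 0.6503 -0.0361] rect mm [array([652.1, -32.3]), array([43.3, 52.2]), np.float64(23.9)]
150 [(256, 155, np.float64(0.661), np.float64(0.211)), (258, 154, np.float64(0.661), np.float64(0.205)), (261, 152, np.float64(0.662), np.float64(0.197)), (269, 153, np.float64(0.665), np.float64(0.174)), (288, 134, np.float64(0.671), np.float64(0.121)), (299, 133, np.float64(0.674), np.float64(0.089)), (334, 121, np.float64(0.685), np.float64(-0.009)), (344, 137, np.float64(0.688), np.float64(-0.037)), (346, 137, np.float64(0.689), np.float64
[... 1942 characters left out ...]
, np.float64(0.626), np.float64(0.089)), (316, 129, np.float64(0.632), np.float64(0.036)), (327, 128, np.float64(0.636), np.float64(0.005)), (336, 120, np.float64(0.638), np.float64(-0.02)), (338, 121, np.float64(0.639), np.float64(-0.025)), (340, 121, np.float64(0.64), np.float64(-0.031)), (347, 138, np.float64(0.642), np.float64(-0.05))]
170 [(316, 136, np.float64(0.621), np.float64(0.035)), (327, 126, np.float64(0.624), np.float64(0.004)), (339, 120, np.float64(0.628), np.float64(-0.029)), (346, 139, np.float64(0.63), np.float64(-0.049))]
174 [(279, 135, np.float64(0.597), np.float64(0.136)), (281, 132, np.float64(0.598), np.float64(0.131)), (286, 132, np.float64(0.6), np.float64(0.117))]
```

```bash
python3 - <<'E'
import pickle;from h import *
F={k:pickle.load(open(k+".pkl","rb")) for k in("f0","m1")}
f=F["m1"]["top"];g=f["pixels"].max(2)
np.set_printoptions(linewidth=200)
print("cols 322..350");
for r in range(222,252,2): print(r,g[r,322:351])
P=lambda n,X:proj(F["m1"][n],X).round(2)
for n in("top","scene"):
  print(n,"pred top corners",[P(n,(.4497+a*.032,-.0434+b*.022,.047)).tolist() for a in(-1,1) for b in(-1,1)])
g=F["m1"]["scene"]["pixels"].max(2);print("scene cols 278..312")
for r in range(192,216,2): print(r,g[r,278:313])
E
python3 go.py .4495 -.0434 .12 89.4 .4495 -.0434 .036 89.4
```

```text
cols 322..350
222 [139 139 137 139 141 137 139 143 144 144 144 143 145 144 145 148 150 149 143 118  95  89  96 128 142 146 144 144 138]
224 [141 135 132 134 132 131 130 113  86  59  56  55  56  65  67  68  75  81  85  75  69  69  76  92 131 145 149 150 152]
226 [ 94  93  93  95  96  92  93  84  63  52  60  70  65  56  54  57  51  56  58  52  49  48  53  74  88  96  96 100  99]
228 [83 88 89 83 84 85 83 72 51 52 71 75 76 75 78 77 80 76 76 73 70 57 52 67 82 86 85 86 83]
230 [94 92 96 93 91 92 90 70 53 56 69 76 77 80 77 79 74 78 79 75 71 56 54 77 84 83 87 85 86]
232 [134 135 137 135 133 131 125  89  57  62  74  79  82  78  77  77  79  79  79  79  66  57  57  79  82  85  86  83  85]
234 [139 137 134 134 133 133 112  74  56  67  75  77  78  79  78  78  77  77  78  77  66  54  62  75  81  84  86  86  84]
236 [138 134 135 136 135 131 102  62  56  69  79  78  79  81  77  82  78  78  78  71  61  51  68  79  83  85  86  81  86]
238 [132 135 135 135 136 128  94  58  61  71  77  78  82  81  78  79  83  80  75  67  56  60  75  84  89  87  87  86  88]
240 [133 134 134 134 134 128  92  65  70  86  
[... 2155 characters left out ...]
8  56  39  15  13  19  13  18  27  75 121 146 134 164]
210 [152 153 149 151 148  73  22  37  33  18  12  13  13  14  13  13  15  21  27  38  49  55  28  12  12  13  15  33  22  23  88 148 123 163 163]
212 [149 147 149 150 149 107  12  12  11  15  19  22  35  35  19  12  13  13  13  12  13  16  13  12  12  14  34  15  12  33 125 144 167 160 168]
214 [153 151 149 151 154 147  58  12  13  12  11  12  12  15  19  24  23  35  34  19  11  13  12  12  17  23  12  13  44 147 135 167 164 172 175]
t 10.3 p [0.5006 0.2545 0.2011] yaw 109.8 F [-0.3  0.3 -0.9] w 0.0936 g 0.0 q [-0.25  0.56 -0.41  1.79  0.28  0.84 -0.44]
[-263.4 -149.2   79.3] [ 0.12 -0.32 20.4 ]
[-263.8 -149.5  163.3] [ 0.12 -0.32 20.4 ]
```

```bash
python3 -m creep '[[[-15,-9,5,0,0,2,1],[-45,-26,10,0,0,5,1],[-80,-45,18,0,0,8,1],[-115,-65,26,0,0,11,1],[-150,-85,36,0,0,14,1],[-185,-105,48,0,0,17,1],[-220,-125,60,0,0,20,1],[-248,-141,70,0,0,20.4,1],[-262,-148,77,0,0,20.4,1],[-263.5,-149.3,79.3,0,0,20.4,1]]]' && python3 go.py .4495 -.0434 .036 89.4
```

```text
time_s: 11.13
tool_pos: [0.4462, -0.0567, 0.1204]
orientation: [[0.024, 1.0, -0.003], [1.0, -0.024, -0.002], [-0.002, -0.003, -1.0]]
ft_force: [-0.2, 0.2, -0.4]
width: 0.094
gripper_force: 0.0
t 11.13 p [ 0.4462 -0.0567  0.1204] yaw 88.64 F [-0.2  0.2 -0.4] w 0.094 g 0.0 q [ 0.25  0.54 -0.26  2.15  0.3   0.48 -0.27]
[13.5  3.3 84.3] [-0.19  0.11 -0.76]
```

```bash
python3 -m creep '[[[0,0,0,0,0,0,1],[0,0,0,0,0,0,1],[0,0,0,0,0,0,1],[0,0,0,0,0,0,1],[0,0,0,0,0,0,1],[0,0,0,0,0,0,1],[0,0,0,0,0,0,1],[0,0,0,0,0,0,1],[0,0,0,0,0,0,1],[0,0,0,0,0,0,1]]]' && python3 go.py .4495 -.0434 .036 89.4
```

```text
time_s: 11.97
tool_pos: [0.4484, -0.0521, 0.1214]
orientation: [[0.017, 1.0, 0.0], [1.0, -0.017, 0.0], [0.0, 0.0, -1.0]]
ft_force: [0.1, -0.6, -1.0]
width: 0.0938
gripper_force: 0.0
t 11.97 p [ 0.4484 -0.0521  0.1214] yaw 89.0 F [ 0.1 -0.6 -1. ] w 0.0938 g 0.0 q [ 0.24  0.54 -0.27  2.15  0.3   0.48 -0.27]
[ 8.7  0.9 85.4] [ 0.  -0.  -0.4]
```

```bash
python3 -m creep '[[[4,0.5,15,0,0,-0.4,1],[8,0.9,32,0,0,-0.4,1],[8.7,0.9,50,0,0,-0.4,1],[8.7,0.9,66,0,0,-0.4,1],[8.7,0.9,78,0,0,-0.4,1],[8.7,0.9,85,0,0,-0.4,1],[8.7,0.9,85.4,0,0,-0.4,1],[8.7,0.9,85.4,0,0,-0.4,1],[8.7,0.9,85.4,0,0,-0.4,1],[8.7,0.9,85.4,0,0,-0.4,1]]]' && python3 go.py .4495 -.0434 .036 89.4
```

```text
time_s: 12.8
tool_pos: [0.45, -0.0435, 0.0367]
orientation: [[0.011, 1.0, 0.001], [1.0, -0.011, -0.0], [0.0, 0.001, -1.0]]
ft_force: [-0.0, 0.4, 0.7]
width: 0.0938
gripper_force: 0.0
t 12.8 p [ 0.45   -0.0435  0.0367] yaw 89.39 F [-0.   0.4  0.7] w 0.0938 g 0.0 q [ 0.14  0.71 -0.15  2.2   0.4   0.26 -0.38]
[ 0.1 -0.5  0.7] [ 0.08 -0.   -0.01]
```

```bash
python3 -m creep '[[[0,0,0.3,0,0,0,0.6],[0,0,0.3,0,0,0,0.6],[0,0,0.3,0,0,0,0.55],[0,0,0.3,0,0,0,0.55],[0,0,0.3,0,0,0,0.55],[0,0,0.3,0,0,0,0.55],[0,0,0.3,0,0,0,0.55],[0,0,0.3,0,0,0,0.55],[0,0,0.3,0,0,0,0.55],[0,0,0.3,0,0,0,0.55]]]' 25 && python3 go.py .4495 -.0434 .136 89.4
```

```text
time_s: 13.63
tool_pos: [0.45, -0.0434, 0.0359]
orientation: [[0.01, 1.0, 0.001], [1.0, -0.01, 0.0], [0.0, 0.001, -1.0]]
ft_force: [1.2, -0.7, 2.7]
width: 0.0641
gripper_force: 25.0
t 13.63 p [ 0.45   -0.0434  0.0359] yaw 89.4 F [ 1.2 -0.7  2.7] w 0.0641 g 25.0 q [ 0.14  0.71 -0.15  2.2   0.4   0.26 -0.38]
[  -0.    -0.4 -100.1] [ 0.06 -0.    0.  ]
```

```bash
python3 -m creep '[[[0,0,-8,0,0,0,0.55],[0,0,-22,0,0,0,0.55],[0,0,-42,0,0,0,0.55],[0,0,-62,0,0,0,0.55],[0,0,-82,0,0,0,0.55],[0,0,-100,0,0,0,0.55],[0,0,-110,0,0,0,0.55],[0,0,-112,0,0,0,0.55],[0,0,-112,0,0,0,0.55],[0,0,-112,0,0,0,0.55]]]' 25 && python3 go.py .6485 .0613 .148 89.35
```

```text
time_s: 14.47
tool_pos: [0.4484, -0.0435, 0.1472]
orientation: [[0.011, 1.0, -0.002], [1.0, -0.011, -0.0], [-0.0, -0.002, -1.0]]
ft_force: [1.0, 0.3, -1.9]
width: 0.0639
gripper_force: 25.0
t 14.47 p [ 0.4484 -0.0435  0.1472] yaw 89.4 F [ 1.   0.3 -1.9] w 0.0639 g 25.0 q [ 0.26  0.5  -0.32  2.13  0.29  0.56 -0.28]
[106.9 199.   -1.2] [-0.11  0.01  0.05]
```

```bash
python3 -m creep '[[[8,15,0,0,0,0,0.55],[22,41,0,0,0,0,0.55],[38,70,0,0,0,0,0.55],[54,100,0,0,0,0,0.55],[70,130,0,0,0,0,0.55],[84,157,0,0,0,0,0.55],[95,178,0,0,0,0,0.55],[102,191,0,0,0,0,0.55],[106,197,0,0,0,0,0.55],[107,199,0,0,0,0,0.55]]]' && python3 -m creep '[[[0,0,0,0,0,0,0.55],[0,0,0,0,0,0,0.55],[0,0,0,0,0,0,0.55],[0,0,0,0,0,0,0.55],[0,0,0,0,0,0,0.55],[0,0,0,0,0,0,0.55],[0,0,0,0,0,0,0.55],[0,0,0,0,0,0,0.55],[0,0,0,0,0,0,0.55],[0,0,0,0,0,0,0.55]]]' && python3 go.py .6485 .0613 .100 89.35; python3 look.py b1
```

```text
time_s: 15.3
tool_pos: [0.6491, 0.0626, 0.1458]
orientation: [[0.009, 1.0, -0.003], [1.0, -0.009, 0.0], [0.0, -0.003, -1.0]]
ft_force: [-0.4, 0.7, -3.1]
width: 0.0639
gripper_force: 25.0
time_s: 16.13
tool_pos: [0.6495, 0.0615, 0.1477]
orientation: [[0.01, 1.0, -0.0], [1.0, -0.01, -0.0], [-0.0, -0.0, -1.0]]
ft_force: [0.1, -0.1, -3.1]
width: 0.0636
gripper_force: 25.0
t 16.13 p [0.6495 0.0615 0.1477] yaw 89.4 F [ 0.1 -0.1 -3.1] w 0.0636 g 25.0 q [ 0.04  0.73 -0.31  1.58  0.27  0.87 -0.38]
[-0.2 -1.  47.7] [-0.    0.    0.05]
```

View pics/b1.png

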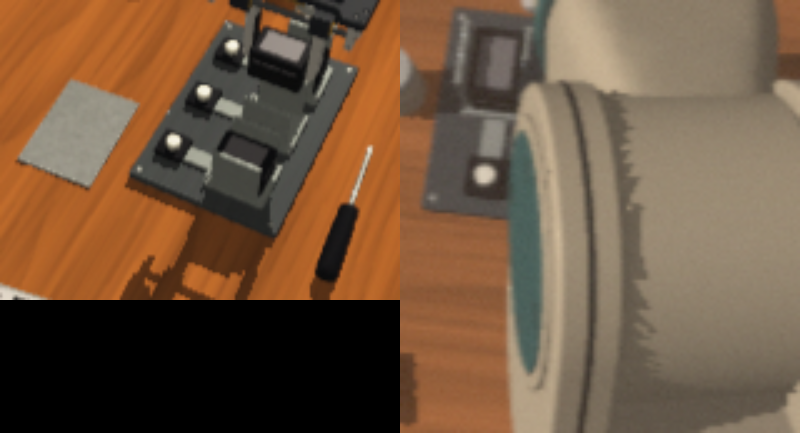

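The gripped pack hangs over the dock in the scene crop at (280,50), above the middle bay. The top camera is blocked by the arm. I'll lower it while watching the forces.

```bash
python3 -m creep '[[[-0.2,-1,8,0,0,0,0.55],[-0.2,-1,16,0,0,0,0.55],[-0.2,-1,22,0,0,0,0.55],[-0.2,-1,26,0,0,0,0.55],[-0.2,-1,29,0,0,0,0.55],[-0.2,-1,32,0,0,0,0.55],[-0.2,-1,35,0,0,0,0.55],[-0.2,-1,38,0,0,0,0.55],[-0.2,-1,40,0,0,0,0.55],[-0.2,-1,40,0,0,0,0.55]]]' && python3 go.py .6485 .0613 .060 89.35
```

```text
time_s: 17.07
tool_pos: [0.6483, 0.0613, 0.1073]
orientation: [[0.01, 1.0, -0.001], [1.0, -0.01, -0.0], [-0.0, -0.001, -1.0]]
ft_force: [-0.1, -0.9, -2.6]
width: 0.0639
gripper_force: 25.0
t 17.07 p [0.6483 0.0613 0.1073] yaw 89.4 F [-0.1 -0.9 -2.6] w 0.0639 g 25.0 q [ 0.03  0.78 -0.29  1.61  0.29  0.79 -0.39]
[ 0.   0.2 47.3] [-0.03  0.01  0.05]
```

```bash
python3 -m creep '[[[0,0,5,0,0,0,0.55],[0,0,10,0,0,0,0.55],[0,0,15,0,0,0,0.55],[0,0,20,0,0,0,0.55],[0,0,25,0,0,0,0.55],[0,0,30,0,0,0,0.55],[0,0,35,0,0,0,0.55],[0,0,40,0,0,0,0.55],[0,0,44,0,0,0,0.55],[0,0,44,0,0,0,0.55]]]' && python3 go.py .6485 .0613 .0535 89.35
```

```text
time_s: 17.9
tool_pos: [0.6479, 0.0612, 0.0626]
orientation: [[0.01, 1.0, -0.002], [1.0, -0.01, -0.0], [-0.0, -0.002, -1.0]]
ft_force: [-0.3, -0.3, -3.6]
width: 0.0638
gripper_force: 25.0
t 17.9 p [0.6479 0.0612 0.0626] yaw 89.41 F [-0.3 -0.3 -3.6] w 0.0638 g 25.0 q [ 0.02  0.84 -0.27  1.63  0.31  0.71 -0.41]
[0.1 0.7 9.1] [-0.1   0.02  0.06]
```

```bash
python3 -m creep '[[[0,0,1.5,0,0,0,0.55],[0,0,3,0,0,0,0.55],[0,0,4.5,0,0,0,0.55],[0,0,6,0,0,0,0.55],[0,0,7,0,0,0,0.55],[0,0,7.8,0,0,0,0.55],[0,0,8.4,0,0,0,0.55],[0,0,8.8,0,0,0,0.55],[0,0,9,0,0,0,0.55],[0,0,9,0,0,0,0.55]]]' && python3 go.py .6485 .0613 .0525 89.35
```

```text
time_s: 18.73
tool_pos: [0.6486, 0.0614, 0.0547]
orientation: [[0.01, 1.0, 0.0], [1.0, -0.01, 0.0], [0.0, 0.0, -1.0]]
ft_force: [-0.5, 0.9, -2.3]
width: 0.0639
gripper_force: 25.0
t 18.73 p [0.6486 0.0614 0.0547] yaw 89.41 F [-0.5  0.9 -2.3] w 0.0639 g 25.0 q [ 0.02  0.85 -0.27  1.64  0.31  0.7  -0.41]
[-0.1 -0.1  2.2] [ 0.   -0.    0.06]
```

```bash
python3 -m creep '[[[0,0,0.3,0,0,0,0.55],[0,0,0.6,0,0,0,0.55],[0,0,0.9,0,0,0,0.55],[0,0,1.2,0,0,0,0.55],[0,0,1.4,0,0,0,0.55],[0,0,1.6,0,0,0,0.55],[0,0,1.6,0,0,0,0.55],[0,0,1.6,0,0,0,0.55],[0,0,1.6,0,0,0,0.55],[0,0,1.6,0,0,0,0.55]]]' && python3 go.py .6485 .0613 .0525 89.35
```

```text
time_s: 19.57
tool_pos: [0.6486, 0.0613, 0.0531]
orientation: [[0.01, 1.0, 0.0], [1.0, -0.01, 0.0], [0.0, 0.0, -1.0]]
ft_force: [0.9, -0.4, -2.9]
width: 0.0638
gripper_force: 25.0
t 19.57 p [0.6486 0.0613 0.0531] yaw 89.4 F [ 0.9 -0.4 -2.9] w 0.0638 g 25.0 q [ 0.02  0.85 -0.27  1.64  0.32  0.69 -0.42]
[-0.  -0.1  0.6] [ 0.01 -0.    0.05]
```

```bash
python3 -m creep '[[[0,0,0.2,0,0,0,0.55],[0,0,0.4,0,0,0,0.55],[0,0,0.6,0,0,0,0.55],[0,0,0.7,0,0,0,0.55],[0,0,0.8,0,0,0,0.55],[0,0,0.8,0,0,0,0.55],[0,0,0.8,0,0,0,0.55],[0,0,0.8,0,0,0,0.55],[0,0,0.8,0,0,0,0.55],[0,0,0.8,0,0,0,0.55]]]' && python3 go.py .6485 .0613 .0525 89.35
```

```text
time_s: 20.4
tool_pos: [0.6486, 0.0614, 0.0529]
orientation: [[0.01, 1.0, 0.0], [1.0, -0.01, -0.0], [-0.0, 0.0, -1.0]]
ft_force: [-3.1, -0.8, 5.7]
width: 0.0638
gripper_force: 25.0
t 20.4 p [0.6486 0.0614 0.0529] yaw 89.4 F [-3.1 -0.8  5.7] w 0.0638 g 25.0 q [ 0.02  0.85 -0.27  1.64  0.32  0.69 -0.42]
[-0.1 -0.1  0.4] [0.01 0.01 0.05]
```

The pack made contact at the expected seated height, so I'll release it.

```bash
python3 -m creep '[[[0,0,0,0,0,0,0.7],[0,0,0,0,0,0,0.8],[0,0,0,0,0,0,0.95],[0,0,0,0,0,0,0.95],[0,0,0,0,0,0,0.95],[0,0,-2,0,0,0,0.95],[0,0,-10,0,0,0,0.95],[0,0,-30,0,0,0,0.95],[0,0,-60,0,0,0,0.95],[0,0,-95,0,0,0,0.95]]]' && python3 -m creep '[[[0,-30,-20,0,0,0,0],[0,-60,-30,0,0,0,0],[0,-100,-40,0,0,0,0],[0,-140,-50,0,0,0,0],[-30,-160,-50,0,0,0,0],[-65,-170,-50,0,0,0,0],[-100,-175,-50,0,0,0,0],[-135,-180,-50,0,0,0,0],[-170,-180,-50,0,0,0,0],[-200,-180,-50,0,0,0,0]]]' && python3 go.py .5564 .0624 .07 89.35;  python3 look.py b2
```

```text
time_s: 21.23
tool_pos: [0.6473, 0.0612, 0.1474]
orientation: [[0.01, 1.0, -0.003], [1.0, -0.01, -0.0], [-0.0, -0.003, -1.0]]
ft_force: [0.8, -0.1, 0.2]
width: 0.0891
gripper_force: 0.0
time_s: 22.07
tool_pos: [0.466, -0.1393, 0.1982]
orientation: [[0.012, 1.0, 0.001], [1.0, -0.012, -0.001], [-0.001, 0.001, -1.0]]
ft_force: [0.3, -0.1, -0.8]
width: 0.0257
gripper_force: 0.0
t 22.07 p [ 0.466  -0.1393  0.1982] yaw 89.34 F [ 0.3 -0.1 -0.8] w 0.0257 g 0.0 q [ 0.48  0.45 -0.34  1.99  0.22  0.73 -0.01]
[202.9  87.9 128.1] [ 0.06  0.07 -0.01]
```

View pics/b2.png

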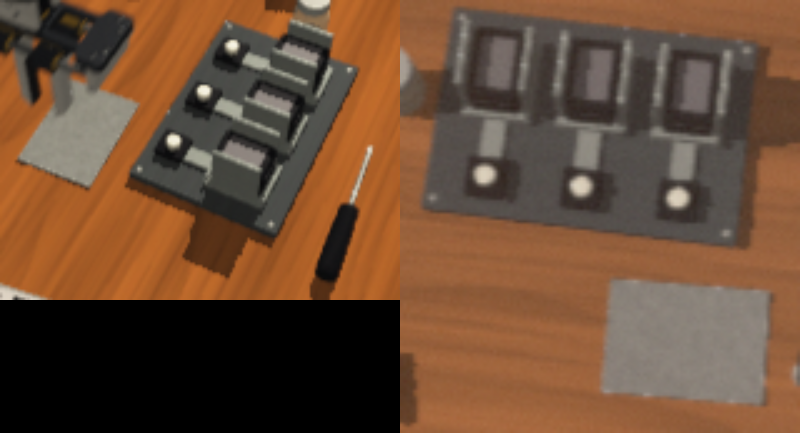

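Both views show the pack seated flat in the middle bay (top-crop (597,75)), level with its neighbours, and the mat empty. Its key is at top-crop (582,186), and I'll press that next.

```bash
python3 -m creep '[[[28,12,5,0,0,0,0],[64,28,15,0,0,0,0],[100,43,25,0,0,0,0],[135,59,35,0,0,0,0],[165,72,50,0,0,0,0],[188,82,70,0,0,0,0],[200,87,90,0,0,0,0],[203,88,105,0,0,0,0],[203,88,115,0,0,0,0],[203,88,120,0,0,0,0]]]' 20 && python3 -m creep '[[[0,0,0,0,0,0,0],[0,0,0,0,0,0,0],[0,0,0,0,0,0,0],[0,0,0,0,0,0,0],[0,0,0,0,0,0,0],[0,0,0,0,0,0,0],[0,0,0,0,0,0,0],[0,0,0,0,0,0,0],[0,0,0,0,0,0,0],[0,0,0,0,0,0,0]]]' && python3 go.py .5566 .0624 .053 89.35  .5566 .0624 .047 89.35
```

```text
time_s: 23.0
tool_pos: [0.5557, 0.066, 0.0763]
orientation: [[0.009, 1.0, -0.002], [1.0, -0.009, -0.0], [-0.0, -0.002, -1.0]]
ft_force: [-0.8, -0.3, -0.1]
width: 0.0005
gripper_force: 0.0
time_s: 23.83
tool_pos: [0.5566, 0.0653, 0.0773]
orientation: [[0.01, 1.0, -0.0], [1.0, -0.01, -0.0], [-0.0, -0.0, -1.0]]
ft_force: [0.0, 0.4, 0.1]
width: 0.0003
gripper_force: 0.0
t 23.83 p [0.5566 0.0653 0.0773] yaw 89.41 F [0.  0.4 0.1] w 0.0003 g 0.0 q [-0.    0.72 -0.25  1.89  0.31  0.57 -0.47]
[-2.9  0.1 24.3] [-0.    0.    0.06]
[-2.9  0.1 30.3] [-0.    0.    0.06]
```

```bash
python3 -m creep '[[[-2,0,8,0,0,0,0],[-2.9,0,16,0,0,0,0],[-2.9,0,22,0,0,0,0],[-2.9,0,25,0,0,0,0],[-2.9,0,27.5,0,0,0,0],[-2.9,0,29.5,0,0,0,0],[-2.9,0,30.6,0,0,0,0],[-2.9,0,30.8,0,0,0,0],[-2.9,0,30.8,0,0,0,0],[-2.9,0,30.8,0,0,0,0]]]' && python3 go.py
```

```text
time_s: 24.67
tool_pos: [0.5558, 0.0619, 0.0471]
orientation: [[0.011, 1.0, -0.001], [1.0, -0.011, -0.001], [-0.001, -0.001, -1.0]]
ft_force: [-3.2, -1.1, 8.2]
width: 0.0004
gripper_force: 4.2
t 24.67 p [0.5558 0.0619 0.0471] yaw 89.39 F [-3.2 -1.1  8.2] w 0.0004 g 4.2 q [-0.02  0.77 -0.23  1.91  0.33  0.51 -0.48]
```

```bash
python3 -m creep '[[[0,0,0.6,0,0,0,0],[0,0,0.6,0,0,0,0],[0,0,-2,0,0,0,0],[0,0,-8,0,0,0,0],[0,0,-20,0,0,0,0],[0,0,-45,0,0,0,0],[-12,-1,-70,0,0,0,0],[-45,-4,-80,0,0,0,0],[-83,-8,-80,0,0,0,0],[-122,-12,-80,0,0,0,0]]]' && python3 -m creep '[[[-40,-4,0,0,0,0,0],[-80,-8,0,0,0,0,0],[-120,-12,0,0,0,0,0],[-155,-15,0,0,0,0,0],[-185,-18,0,0,0,0,0],[-210,-20,0,0,0,0,0],[-228,-22,0,0,0,0,0],[-240,-23,0,0,0,0,0],[-247,-24,0,0,0,0,0],[-248,-24,0,0,0,0,0]]]' && python3 -m creep '[[[0,0,10,0,0,0,0],[0,0,20,0,0,0,0],[0,0,25,0,0,0,0],[0,0,28,0,0,0,0],[0,0,28,0,0,0,0],[0,0,28,0,0,0,0],[0,0,28,0,0,0,0],[0,0,28,0,0,0,0],[0,0,28,0,0,0,0],[0,0,28,0,0,0,0]]]' && python3 go.py .5208 -.308 .071 89.4 .5208 -.308 .0645 89.4
```

```text
time_s: 25.5
tool_pos: [0.5446, -0.0594, 0.1286]
orientation: [[0.007, 1.0, 0.004], [1.0, -0.007, 0.001], [0.001, 0.004, -1.0]]
ft_force: [0.2, 0.0, -0.5]
width: 0.0006
gripper_force: 0.0
time_s: 26.33
tool_pos: [0.5167, -0.3082, 0.1268]
orientation: [[0.012, 1.0, 0.001], [1.0, -0.012, -0.0], [-0.0, 0.001, -1.0]]
ft_force: [-0.2, 0.4, -0.1]
width: 0.0003
gripper_force: 0.0
time_s: 27.17
tool_pos: [0.5169, -0.3073, 0.0988]
orientation: [[0.011, 1.0, 0.001], [1.0, -0.011, -0.0], [-0.0, 0.001, -1.0]]
ft_force: [0.1, 0.1, 0.1]
width: 0.0003
gripper_force: 0.0
t 27.17 p [ 0.5169 -0.3073  0.0988] yaw 89.4 F [0.1 0.1 0.1] w 0.0003 g 0.0 q [ 0.69  0.74 -0.32  1.76  0.34  0.69  0.17]
[-0.6  3.9 27.8] [ 0.03  0.02 -0.  ]
[-0.6  3.9 34.3] [ 0.03  0.02 -0.  ]
```

The middle panel key is the bar: its blob is elongated, about 31 x 9 mm. The key at top (431,200) is the compact large round one, and (434,242) is the square one, as the top view showed.

```bash
python3 -m creep '[[[0,2,8,0,0,0,0],[-0.6,3.9,16,0,0,0,0],[-0.6,3.9,24,0,0,0,0],[-0.6,3.9,28,0,0,0,0],[-0.6,3.9,31,0,0,0,0],[-0.6,3.9,33,0,0,0,0],[-0.6,3.9,34.2,0,0,0,0],[-0.6,3.9,34.6,0,0,0,0],[-0.6,3.9,34.8,0,0,0,0],[-0.6,3.9,34.8,0,0,0,0]]]' && python3 go.py
```

```text
time_s: 28.0
tool_pos: [0.5202, -0.3076, 0.065]
orientation: [[0.011, 1.0, -0.001], [1.0, -0.011, -0.0], [-0.0, -0.001, -1.0]]
ft_force: [-3.1, 2.3, 12.0]
width: -0.0002
gripper_force: 5.9
t 28.0 p [ 0.5202 -0.3076  0.065 ] yaw 89.4 F [-3.1  2.3 12. ] w -0.0002 g 5.9 q [ 0.67  0.79 -0.3   1.77  0.36  0.64  0.15]
```

```bash
python3 -m creep '[[[0,0,-3,0,0,0,0],[0,0,-10,0,0,0,0],[0,0,-22,0,0,0,0],[0,0,-34,0,0,0,0],[2,15,-34,0,0,0,0],[4,32,-34,0,0,0,0],[6,48,-34,0,0,0,0],[7,57,-34,0,0,0,0],[7,60,-34,0,0,0,0],[7,60,-34,0,0,0,0]]]' && python3 -m creep '[[[0,0,0,0,0,0,0],[0,0,0,0,0,0,0],[0,0,0,0,0,0,0],[0,0,0,0,0,0,0],[0,0,0,0,0,0,0],[0,0,0,0,0,0,0],[0,0,0,0,0,0,0],[0,0,0,0,0,0,0],[0,0,0,0,0,0,0],[0,0,0,0,0,0,0]]]' && python3 go.py .5803 -.3005 .0645 89.4
```

```text
time_s: 28.83
tool_pos: [0.5811, -0.3013, 0.098]
orientation: [[0.01, 1.0, 0.0], [1.0, -0.01, -0.0], [-0.0, 0.0, -1.0]]
ft_force: [-0.0, -0.1, 0.3]
width: 0.0003
gripper_force: 0.0
time_s: 29.67
tool_pos: [0.5807, -0.3014, 0.0977]
orientation: [[0.01, 1.0, 0.0], [1.0, -0.01, 0.0], [0.0, -0.0, -1.0]]
ft_force: [0.4, -0.5, -0.3]
width: 0.0006
gripper_force: 0.0
t 29.67 p [ 0.5807 -0.3014  0.0977] yaw 89.41 F [ 0.4 -0.5 -0.3] w 0.0006 g 0.0 q [ 0.62  0.8  -0.32  1.61  0.33  0.79  0.15]
[ 0.9 -0.4 33.2] [-0.   -0.    0.01]
```

```bash
python3 -m creep '[[[1,0,8,0,0,0,0],[1,0,16,0,0,0,0],[1,0,23,0,0,0,0],[1,0,27,0,0,0,0],[1,0,30,0,0,0,0],[1,0,32,0,0,0,0],[1,0,33.2,0,0,0,0],[1,0,33.6,0,0,0,0],[1,0,33.8,0,0,0,0],[1,0,33.8,0,0,0,0]]]' && python3 go.py
```

```text
time_s: 30.5
tool_pos: [0.5799, -0.3001, 0.0651]
orientation: [[0.01, 1.0, -0.002], [1.0, -0.01, 0.0], [0.0, -0.002, -1.0]]
ft_force: [-4.2, 1.1, 10.2]
width: 0.0003
gripper_force: 5.2
t 30.5 p [ 0.5799 -0.3001  0.0651] yaw 89.4 F [-4.2  1.1 10.2] w 0.0003 g 5.2 q [ 0.61  0.84 -0.31  1.62  0.35  0.73  0.13]
```

Fully down. Now I'll retreat, settle and take a final check.

```bash
python3 -m creep '[[[0,0,-3,0,0,0,0],[0,0,-10,0,0,0,0],[0,0,-25,0,0,0,0],[0,0,-45,0,0,0,0],[0,0,-65,0,0,0,0],[0,-15,-85,0,0,0,0],[0,-40,-105,0,0,0,0],[0,-70,-120,0,0,0,0],[0,-90,-125,0,0,0,0],[0,-100,-125,0,0,0,0]]]' && python3 -m creep '[[[0,0,0,0,0,0,0],[0,0,0,0,0,0,0],[0,0,0,0,0,0,0],[0,0,0,0,0,0,0],[0,0,0,0,0,0,0],[0,0,0,0,0,0,0],[0,0,0,0,0,0,0],[0,0,0,0,0,0,0],[0,0,0,0,0,0,0],[0,0,0,0,0,0,0]]]'; python3 - <<'E'
from plant import bot;import cv2
cv2.imwrite("pics/end.png",bot.grab_frame("scene")["pixels"])
E
```

```text
time_s: 31.33
tool_pos: [0.479, -0.3005, 0.1907]
orientation: [[0.012, 1.0, 0.001], [1.0, -0.012, -0.002], [-0.002, 0.001, -1.0]]
ft_force: [-0.6, -0.3, -0.5]
width: 0.0005
gripper_force: 0.0
time_s: 32.17
tool_pos: [0.4807, -0.2994, 0.1889]
orientation: [[0.01, 1.0, 0.0], [1.0, -0.01, 0.0], [0.0, 0.0, -1.0]]
ft_force: [0.5, 0.1, -0.1]
width: 0.0006
gripper_force: 0.0
```

View pics/end.png

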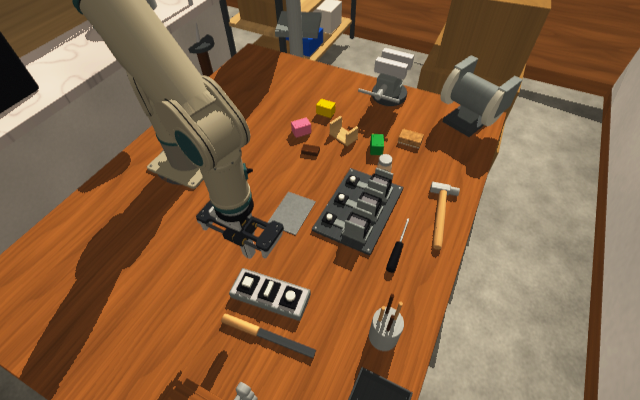

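The final view shows all three bays filled (around (368,205)), the stand empty at (343,133), the panel order square, bar, round at (248,282), (269,289) and (290,296), and everything else where it was.

```bash
python3 -c "
from plant import bot
print(bot.sign_off())"
```

```text
the job is handed in; nothing more can be done
None
```

The spare pack is in the middle bay, the small key in front of it, the bar key and the large round key were each pressed fully down in that order, and the job was handed in at about 32 s.

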